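# Torque the clamp nut of an LED tile jig with a click driver

## Robot

A 6-joint arm with a two-finger parallel gripper is mounted at the origin on the work surface. World frame = base frame: x ahead of the robot, y to its left, z up, the work surface at z = 0. Lengths are in mm, angles in rad, forces in N, time in s.
With the tool pointing down it reaches from about 275 to 750 mm from the base axis. Payload 10.2 kg.
Tool frame: the origin (TCP) lies midway between the tips of the shut fingers; the grasp point (between the pads) lies 19 mm behind it (env.grasp_offset is the distance from the TCP to the grasp point, in mm); z points along the fingers, y is the direction in which the jaws open and shut (so a half turn about z gives the same grasp; the last joint's range is limited). The gripper opens to 88 mm and grips with 3 to 60 N. Pads are 18 mm wide; open, the fingers measure 123 mm over their backs; the gripper's body (75 mm by 187 mm) begins 45 mm behind the grasp point.
Start: joints at [1.055, 0.313, 1.498, -0, 1.331, -0.223], TCP at [151.546, 502.658, 238.72] pointing down, gripper open.
Joint ranges: [-2.94, 2.94], [-0.97, 2.17], [0.19, 2.56], [-1.23, 4.37], [0.02, 3.11], [-2.88, 2.88]. Speed limits (rad/s): [2.39, 2.39, 3.01, 3.14, 3.14, 3.14].

## Interface

Orientations are given as a rotation vector (axis times angle).
In Python, from station import env, eyes, models, get_t, get_joints, get_dq, get_tau, get_tool_pos, get_ee_rot, get_force, get_torque, get_grip_width gives the robot as it stands. Calls block until the motion is done:
- env.reach(position, orientation): joint-space move of the TCP to a pose.
- env.servo_line(position, rotation=None, vel=150): straight line of the TCP; rotation=None keeps the orientation; vel is the mean speed in mm/s.
- env.goto_joints(angles): joint-space move.
- env.ungrasp() and env.grab(): open the fingers fully, or close them until they stop; the grip force is fixed at half the most.
- env.dwell(seconds).
- env.inverse_kinematics(position, orientation): joint angles nearest the present ones, or None.
- eyes.capture(name): name is "scene" or "top" or "wrist"; returns a dict with "img" (384x512x3 uint8, red, green, blue), "fx", "fy", "cx", "cy" (pixels), "cam_to_world" (4x4, takes a point from camera to world coordinates); the wrist camera has in their place "hand_eye" (4x4, takes a point from camera to tool coordinates, whose origin is the TCP and whose axes are the flange's). Camera axes: x right, y down, z forward; pixel columns grow to the right and rows downward; lengths in mm; the calibration is good to about 2 mm. A picture is of the moment at which its call begins: read the wrist's pose just before it. There is no depth.
A pose or a line that the arm cannot do raises env.PlanningError and nothing moves.
- env.hand_in(): hands the job in, once; it reports no verdict.
Trained networks look in a picture, given as the dict that the camera call returned (one of the last four; its "shot" number tells which), for a name from the list of things; names that differ only in an ending like _2 or _b are one class to them, and where a whole thing is asked for, a point or a joint stands for the part that bears it (a point fixed in the world has none). Each returns a list of dicts, best first, with "conf" (0 to 1); they miss things now and then, are a little off and sometimes report something else, mostly with a low value. They report only what shows in the picture. A call takes as long as a camera call. They do not tell look-alikes from the thing itself.
- models.spot_in(picture, target): "rect" ([left, top, width, height] in pixels, round what is visible of it).
- models.trace(picture, target): "region" (384x512 bool, what is visible of it) and "rect" ([left, top, width, height] in pixels, round what is visible of it).
- models.landmark_of(picture, target): "position" ([column, row] in pixels: a listed point, or the origin of a listed thing).
Readings, each from a call of its own:
- get_t(): time.
- get_joints(): joint angles.
- get_dq(): joint speeds.
- get_tau(): joint torques, N m.
- get_tool_pos(): TCP position.
- get_ee_rot(): TCP orientation.
- get_force(): force on the tool from outside, world axes, zero at the start.
- get_torque(): the same for the moment, N m.
- get_grip_width(): opening from 0.0 (shut) to 1.0 (fully open).
Only numpy, scipy, OpenCV 4.12 (cv2) and the standard library are available. Lean on these libraries where they do the work, as an engineer would, in place of code of your own. Each camera call takes 0.05 s, during which the arm holds its last target.

## Task

Take the T-handled click driver out of its wooden stand, set its socket fully down over the winged nut on the LED tile's clamp bar, and turn it clockwise (seen from above) until it breaks over with a click. Stop at once at the click, without turning on through it, then let go and leave the driver standing upright on the nut. Keep off the LED tile and do not disturb the other things on the bench.

Things in the scene. Friction and masses are not known exactly. Their poses are not given: they have to be found in the camera images.
- driver_grip (a point): Click driver, a T-shaped tool 111 mm tall, 0.3 kg, upright: a black bar on top (110 long, 20 wide, 22 high), a steel shaft (18 across), a dark barrel (32 across, its top 69 mm above the driver's bottom), a rectangular steel socket below. This point: centre of the bar, 100 mm above the driver's bottom; x along the bar, z up the shaft. Handle and socket turn as one until the click.
- socket_mouth (a point): Centre of the open lower mouth of the driver's socket, level with the driver's bottom, 100 mm straight below the bar's centre. Mouth 44 mm (along x, parallel to the bar) by 14 mm, 23 mm deep; outside 56 by 28 mm, 30 mm high. It fits the nut either way round, with 2 mm to spare all round (0.1 rad of play), and is fully down when it rests on the flange, 20 mm below the wing's top.
- nut_top (a point): Winged steel nut on the clamp bar: an upright wing 40 mm long (along x), 10 mm thick, top rounded, 20 mm tall, on a round flange 62 mm across that turns with it. This point: top centre of the wing, 66 mm above the table, on the vertical turning axis. It starts to turn at 0.55 to 0.9 Nm, then needs 0.06 Nm more per 0.1 rad; the turn left before the click differs each time (0.15 to 0.8 rad), unseen.
- driver: The click driver's handle, origin 100 mm below the bar's centre. At 1.0 Nm clockwise it breaks over: the handle gives way about the shaft while socket and nut stand still, and the turning moment, which crept up until then, stays level at 1.0 Nm and no longer rises. That is the click. 0.4 rad past it is a hard stop that would overtighten the nut. Let go, it springs back in line with the socket.
- tile: LED tile, black board 200 x 160 x 12 mm with rows of small white LEDs, held flat in the jig under the clamp bar, its top 24 mm above the table; origin at the centre of its underside. Must not be pressed.
- jig: Fixed aluminium jig plate 240 x 200 x 12 mm carrying the tile; origin at the centre of its underside. A dark steel clamp bar, 34 mm wide, crosses it along its y axis, top 38 mm above the table, with a 12 mm thick steel pin, 12 mm high, 88 mm each side of the middle; the nut sits on the bar up to 40 mm from its middle.
- stand: Fixed wooden stand, 100 x 70 mm, with a shallow open pocket (rim 18 mm above the table, floor 7 mm above it) in which the driver stands upright, its bar along the stand's x; origin at the centre of the underside.
- spool: Bystander: grey solder spool, 54 mm across, 46 mm high, upright; origin at its underside.
- flux: Bystander: amber bottle, 40 mm across, 85 mm high; origin at its underside.
- driver_flat: Bystander: ordinary screwdriver lying flat; origin at its underside.
- meter: Bystander: grey handheld meter lying flat, 140 x 75 x 32 mm; origin at its underside.
- tipcup: Bystander: dark metal cup, 68 mm across, 45 mm high; origin at its underside.
- bin: Bystander: blue parts bin, 110 x 85 x 45 mm; origin at its underside.
- ironrest: Bystander: blue soldering iron rest with a steel tube, 70 mm high; origin at its underside.
- sparetile: Bystander: small spare LED tile lying flat, 100 x 100 x 12 mm; origin at its underside.
Mind the look-alikes: they are no part of the job. Leave any purple look-alike of the driver alone.

How it is judged (in metres and radians):
On the way, in this order (a step that is already met when the one before it is completed fails the run):
1. the socket is fully down over the winged nut (horizontal distance between socket_mouth and nut_top below 0.006 m and z of socket_mouth in the frame of nut_top below -0.016 m and angle between the x axis of socket_mouth and the x axis of nut_top, either way round below 0.25 rad), for 0.2 s.
2. the driver breaks over on the nut: the handle turns at least 0.02 rad past its socket (angle between the x axis of driver_grip and the x axis of socket_mouth, either way round above 0.02 rad and horizontal distance between socket_mouth and nut_top below 0.006 m and z of socket_mouth in the frame of nut_top below -0.016 m).
At the end, for the whole second after the job is handed in: The driver has clicked on the nut (handle over 0.02 rad past the socket) and never went over 0.22 rad past it; it stands released and at rest on the nut, upright within 0.1 rad, the socket's mouth within 6 mm of the nut's axis and at least 16 mm below the wing's top (horizontal distance between socket_mouth and nut_top below 0.006 m and z of socket_mouth in the frame of nut_top below -0.016 m and angle between driver_grip's own z axis and vertical below 0.1 rad and linear speed of driver below 0.02 m/s and angular speed of driver below 0.1 rad/s); the robot touches nothing.
It fails at once if the driver is turned on through the click: handle more than 0.22 rad past its socket (angle between the x axis of driver_grip and the x axis of socket_mouth, either way round above 0.22 rad).
It fails at once if the LED tile is pressed with more than 5 N (contact force between any of driver, the fingers, the arm and tile above 5 N).
It fails at once if another thing on the bench is moved by more than 30 mm (distance of any of spool, flux, driver_flat, meter, tipcup, bin, ironrest, sparetile from where it was at the start of the episode above 0.03 m).
It also fails if it takes over 64 s, if anything falls off the work surface, if the arm or the gripper's body presses on something with over 40 N, if the wrist force passes 120 N, or if a joint passes its speed limit or range.

## Working session

There is one attempt and no reset: what is moved stays moved. The work goes in short steps, each a Python script; the robot and the scene stay as the last script left them, time stands still between calls to the robot, and variables do not carry over. Pictures are saved under pics/ and viewed, and the job is handed in when it is done.

```bash
ls; mkdir -p pics; python3 - <<'E'
from station import *
import cv2,numpy as np
print(get_t(),get_tool_pos(),get_ee_rot(),get_grip_width(),env.grasp_offset)
for n in ["scene","top","wrist"]:
    p=eyes.capture(n)
    cv2.imwrite(f"pics/{n}0.png",cv2.resize(p["img"][:,:,::-1],(800,600),interpolation=cv2.INTER_CUBIC))
    print(n,p["fx"],p["fy"],p["cx"],p["cy"]); print(np.round(p.get("cam_to_world",p.get("hand_eye")),3))
    if n!="x":
        for t in ["driver_grip","socket_mouth","nut_top","driver","stand","jig"]:
            print(t,[(np.round(d["position"],1).tolist(),round(d["conf"],2)) for d in models.landmark_of(p,t)])
print(get_t())
E
```

```text
pics
0.0 [151.43749852 502.45392879 238.18760575] [-4.58227390e-01 -3.10756502e+00  1.79220025e-03] 0.9969214738907647 18.700000000000003
scene 428.3475975452892 428.3475975452892 256.23999804942537 191.9579322565358
[[-1.390000e-01  5.160000e-01 -8.450000e-01  1.677243e+03]
 [ 9.900000e-01  8.300000e-02 -1.120000e-01  8.536100e+01]
 [ 1.300000e-02 -8.530000e-01 -5.220000e-01  8.458680e+02]
 [ 0.000000e+00  0.000000e+00  0.000000e+00  1.000000e+00]]
driver_grip [([94.4, 183.2], 0.85), ([159.6, 150.9], 0.68), ([203.4, 191.2], 0.67), ([221.5, 168.9], 0.67), ([207.0, 148.3], 0.49)]
socket_mouth [([164.8, 176.4], 0.63), ([212.5, 170.0], 0.56), ([98.1, 208.0], 0.48), ([203.1, 212.6], 0.45)]
nut_top [([326.8, 214.0], 0.78)]
driver [([204.9, 211.5], 0.74), ([100.9, 204.4], 0.63), ([164.8, 175.9], 0.58), ([220.1, 193.6], 0.56), ([211.1, 171.3], 0.51)]
stand [([203.8, 213.8], 0.61)]
jig [([332.2, 232.9], 0.88)]
top 397.83682885577906 397.83682885577906 255.517209446636 195.6768175909851
[[ 1.400000e-02 -9.970000e-01  7.000000e-02  3.602500e+02]
 [-1.000000e+00 -1.200000e-02  2.800000e-02 -8.6
[... 334 characters left out ...]
2.3], 0.6), ([378.6, 260.9], 0.55), ([314.9, 191.3], 0.46), ([325.9, 278.0], 0.43)]
nut_top [([190.5, 172.1], 0.55), ([317.1, 187.4], 0.28)]
driver [([377.1, 256.7], 0.94), ([316.0, 193.5], 0.77), ([422.7, 189.4], 0.74), ([307.9, 231.2], 0.7), ([329.4, 279.6], 0.5)]
stand [([311.7, 190.7], 0.73)]
jig [([191.5, 174.9], 0.74)]
wrist 327.8662922906632 327.8662922906632 258.21986979099506 194.55119662312745
[[ 1.00000e-03 -9.51000e-01 -3.10000e-01  8.14730e+01]
 [ 1.00000e+00  1.00000e-03 -1.00000e-03  1.10000e-01]
 [ 1.00000e-03 -3.10000e-01  9.51000e-01 -1.46751e+02]
 [ 0.00000e+00  0.00000e+00  0.00000e+00  1.00000e+00]]
driver_grip []
socket_mouth []
nut_top []
driver []
stand []
jig []
1.05
```

View pics/scene0.png

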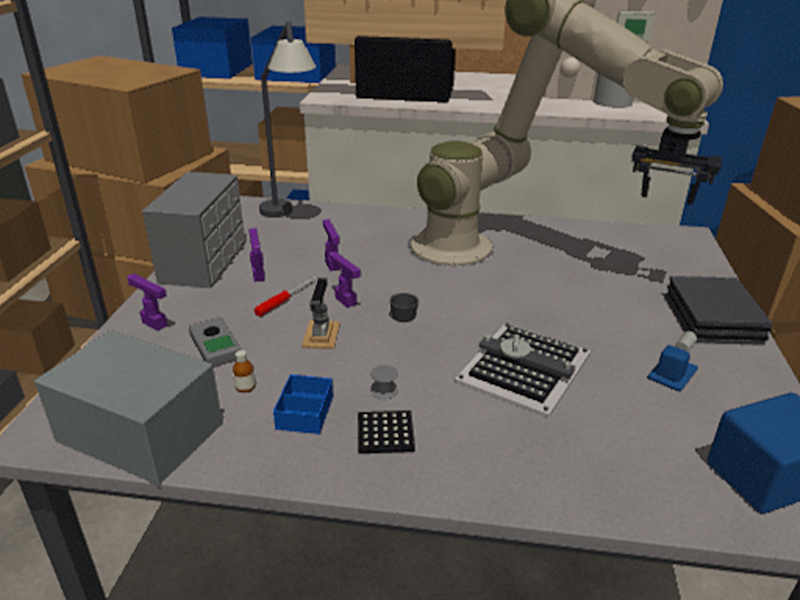

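View pics/top0.png

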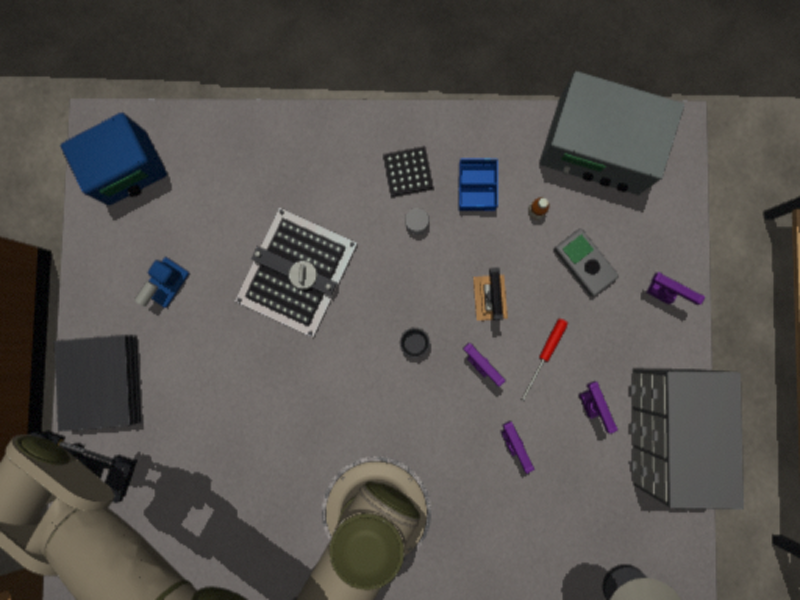

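View pics/wrist0.png

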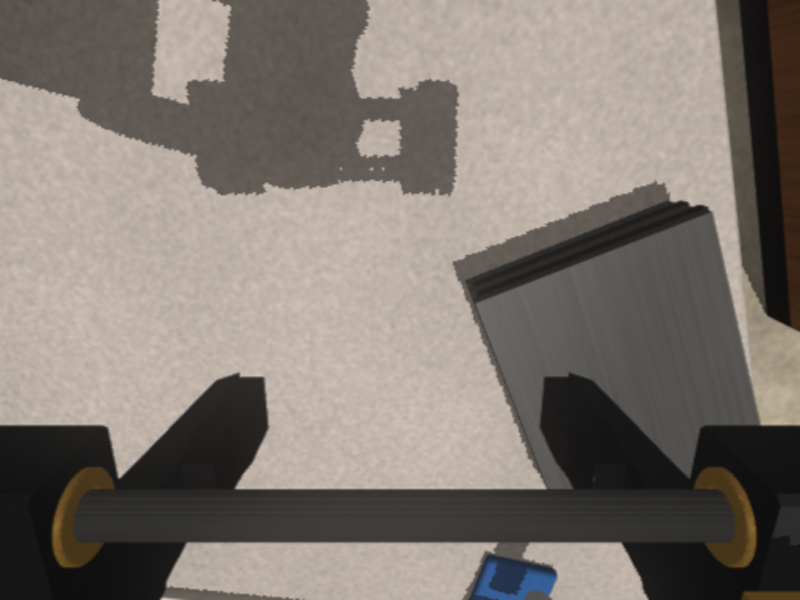

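The black-barred driver in the wooden stand is at about (495,293) in the 800 px top view and (320,310) in the scene view. There are four purple look-alikes in the top view at (484,365), (517,447), (598,407) and (675,290). The nut is at (302,273) on the jig. The spare tile at (408,171) and the red screwdriver are not involved. Next I'll check a close crop and triangulate.

```bash
cat > h.py <<'E'
from station import *
import cv2,numpy as np
from scipy.spatial.transform import Rotation as R
from scipy.optimize import least_squares
def cam(p,tp=None,rv=None):
    if "cam_to_world" in p: return np.array(p["cam_to_world"])
    T=np.eye(4);T[:3,:3]=R.from_rotvec(rv).as_matrix();T[:3,3]=tp
    return T@np.array(p["hand_eye"])
def ray(p,C,uv):
    d=np.array([(uv[0]-p["cx"])/p["fx"],(uv[1]-p["cy"])/p["fy"],1]);return C[:3,3],C[:3,:3]@d
def atz(p,C,uv,z):
    o,d=ray(p,C,uv);return o+d*(z-o[2])/d[2]
def proj(p,C,X):
    c=np.linalg.inv(C)@np.append(X,1);return np.array([p["fx"]*c[0]/c[2]+p["cx"],p["fy"]*c[1]/c[2]+p["cy"]])
def tri(obs):
    f=lambda X:np.concatenate([proj(p,C,X)-uv for p,C,uv in obs])
    s=least_squares(f,[450,0,80]);return s.x,s.fun
def down(yaw): # tool z down, tool y (jaw) axis at angle yaw in world
    y=np.array([np.cos(yaw),np.sin(yaw),0]);z=np.array([0,0,-1.]);x=np.cross(y,z)
    return R.from_matrix(np.stack([x,y,z],1)).as_rotvec()
def wrist():
    tp,rv=get_tool_pos(),get_ee_rot();p=eyes.capture("wrist");return p,cam(p,tp,rv)
def save(p,name,box=None,size=(800,600)):
    im=p["img"][:,:,::-1]
    if box: im=im[box[1]:box[3],box[0]:box[2]]
    cv2.imwrite("pics/"+name,cv2.resize(im,size,interpolation=cv2.INTER_CUBIC))
E
python3 - <<'E'
from h import *
a=eyes.capture("top");b=eyes.capture("scene");A,B=cam(a),cam(b)
X,r=tri([(a,A,[319.3,187.7]),(b,B,[203.4,191.2])]);print("grip",X,r)
X,r=tri([(a,A,[190.5,172.1]),(b,B,[326.8,214.0])]);print("nut",X,r)
print(atz(a,A,[319.3,187.7],107),atz(b,B,[203.4,191.2],107),atz(a,A,[190.5,172.1],66),atz(b,B,[326.8,214.0],66))
t=models.trace(a,"driver_grip")
for d in t: print(d["conf"],d["rect"])
save(a,"crop_drv.png",(280,150,360,210)); save(b,"crop_drv_s.png",(170,165,250,225)); save(a,"crop_nut.png",(150,130,230,190))
E
```

```text
grip [ 482.32347933 -256.68849094   92.95967161] [-1.124565    0.21602379 -1.15569154 -0.12323888]
nut [532.82131134 166.80955483  80.23710325] [ 2.27281064 -0.05832567  2.10590066 -0.20742183]
[ 481.78777479 -258.57127776  107.        ] [ 504.75961444 -246.36180428  107.        ] [534.37356996 177.34929656  66.        ] [513.81265875 161.58116952  66.        ]
0.84 [296.6, 219.4, 25.6, 27.5]
0.78 [370.9, 246.4, 24.3, 30.9]
0.73 [321.8, 267.9, 19.2, 37.3]
0.7 [412.5, 172.1, 39.9, 25.1]
0.62 [308.8, 169.9, 13.8, 34.9]
```

View pics/crop_drv.png

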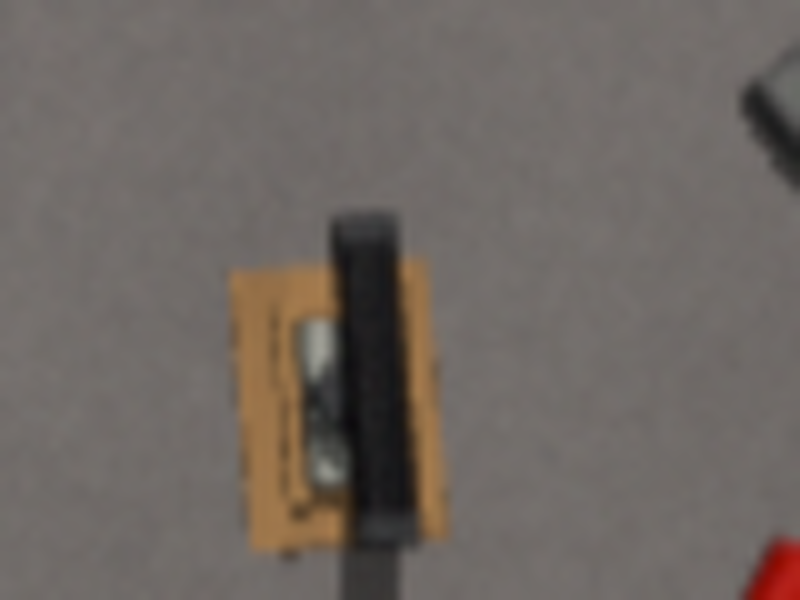

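View pics/crop_drv_s.png

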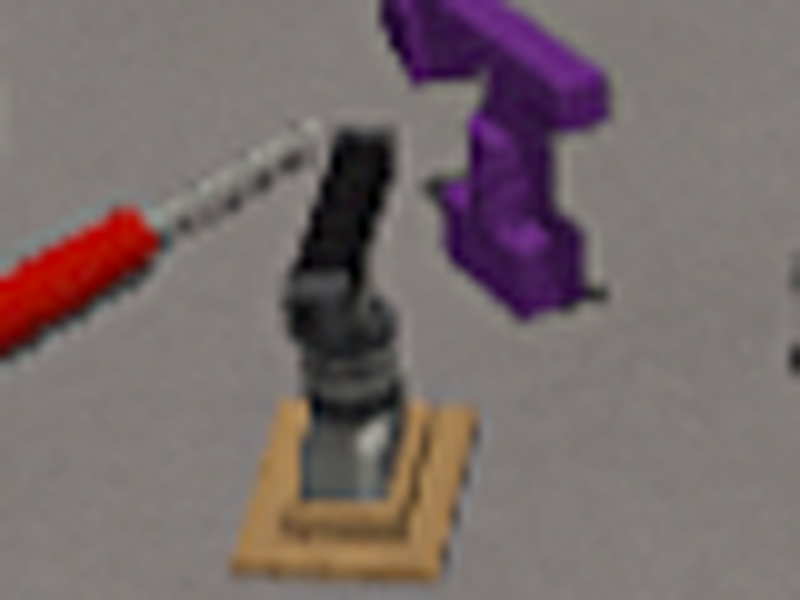

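View pics/crop_nut.png

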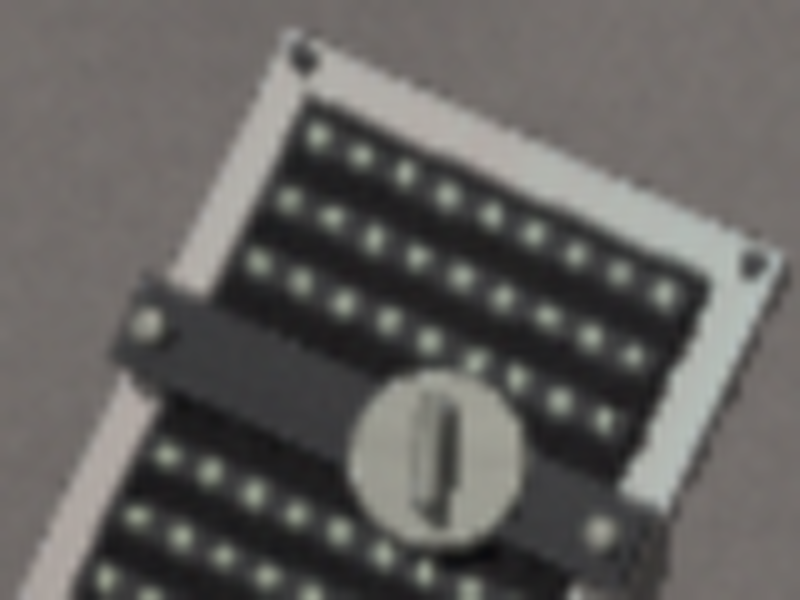

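```bash
python3 - <<'E'
from h import *
a=eyes.capture("top");A=cam(a)
e1,e2=atz(a,A,[280+36.5,150+21.5],118),atz(a,A,[280+38.7,150+54.5],112)
print(e1,e2,np.arctan2(*(e1-e2)[[1,0]]),np.linalg.norm(e1-e2))
print(atz(a,A,[317.6,188],118),atz(a,A,[193.7,176],46))
for P in ([484,-256,230],[524,170,230]):
    for y in np.arange(-3,3.2,0.5)+0.066:
        q=env.inverse_kinematics(P,down(y)); print(P,round(y,2),None if q is None else np.round(q,2))
E
```

```text
[ 533.98552947 -247.83770768  118.        ] [ 426.08305987 -256.1077636   112.        ] 0.07649425694677123 108.38513169014128
[ 479.72012425 -251.59366584  118.        ] [523.37751081 169.68139588  46.        ]
[484, -256, 230] -2.93 [-0.7   0.37  1.44 -0.    1.33  2.23]
[484, -256, 230] -2.43 [-0.7   0.37  1.44 -0.    1.33  1.73]
[484, -256, 230] -1.93 [-0.7   0.37  1.44  0.    1.33  1.23]
[484, -256, 230] -1.43 [-0.7   0.37  1.44 -0.    1.33  0.73]
[484, -256, 230] -0.93 [-0.7   0.37  1.44 -0.    1.33  0.23]
[484, -256, 230] -0.43 [-0.7   0.37  1.44 -0.    1.33 -0.27]
[484, -256, 230] 0.07 [-0.7   0.37  1.44 -0.    1.33 -0.77]
[484, -256, 230] 0.57 [-0.7   0.37  1.44  0.    1.33 -1.27]
[484, -256, 230] 1.07 [-0.7   0.37  1.44  0.    1.33 -1.77]
[484, -256, 230] 1.57 [-0.7   0.37  1.44  0.    1.33 -2.27]
[484, -256, 230] 2.07 [-0.7   0.37  1.44 -0.    1.33 -2.77]
[484, -256, 230] 2.57 None
[484, -256, 230] 3.07 [-0.7   0.37  1.44 -0.    1.33  2.52]
[524, 170, 230] -2.93 None
[524, 170, 230] -2.43 [ 0.1   0.38  1.43 -0.    1.33  2.53]
[524, 170, 230] -1.93 [0.1  0.38 1.43 0.   1.33 2.03]
[524, 170, 230] -1.43 [ 0.1   0.38  1.43 -0.    1.33  1.53]
[524, 170, 230] -0.93 [ 0.1   0.38  1.43 -0.    1.33  1.03]
[524, 170, 230] -0.43 [ 0.1   0.38  1.43 -0.    1.33  0.53]
[524, 170, 230] 0.07 [ 0.1   0.38  1.43 -0.    1.33  0.03]
[524, 170, 230] 0.57 [ 0.1   0.38  1.43 -0.    1.33 -0.47]
[524, 170, 230] 1.07 [ 0.1   0.38  1.43 -0.    1.33 -0.97]
[524, 170, 230] 1.57 [ 0.1   0.38  1.43 -0.    1.33 -1.47]
[524, 170, 230] 2.07 [ 0.1   0.38  1.43 -0.    1.33 -1.97]
[524, 170, 230] 2.57 [ 0.1   0.38  1.43 -0.    1.33 -2.47]
[524, 170, 230] 3.07 None
```

```bash
python3 - <<'E'
from h import *
env.reach([500,170,230],down(1.64)); print(get_t(),get_tool_pos())
p,C=wrist(); save(p,"w_nut.png"); 
for t in ("nut_top","jig"): print(t,[(d["position"],d["conf"],atz(p,C,d["position"],66)) for d in models.landmark_of(p,t)])
np.save("nutC.npy",C)
env.reach([455,-256,250],down(1.64)); print(get_t(),get_tool_pos())
p,C=wrist(); save(p,"w_drv.png")
for t in ("driver_grip","socket_mouth"): print(t,[(d["position"],d["conf"],atz(p,C,d["position"],107)) for d in models.landmark_of(p,t)])
np.save("drvC.npy",C); print(p["fx"],p["cx"],p["cy"])
E
```

```text
3.0083 [499.72191865 170.65740573 230.04337315]
nut_top [([255.4, 201.8], 0.56, array([527.24808136, 169.82621593,  66.        ])), ([23.1, 30.4], 0.35, array([385.97685989, -39.5006363 ,  66.        ]))]
jig [([278.0, 193.4], 0.61, array([516.8165181, 191.6711855,  66.       ]))]
4.7417 [ 455.38331191 -255.19426452  249.98650045]
driver_grip [([303.8, 39.5], 0.95, array([ 334.66801398, -226.87242509,  107.        ]))]
socket_mouth [([291.7, 49.4], 0.66, array([ 342.64972688, -235.84074731,  107.        ]))]
327.8662922906632 258.21986979099506 194.55119662312745
```

View pics/w_nut.png

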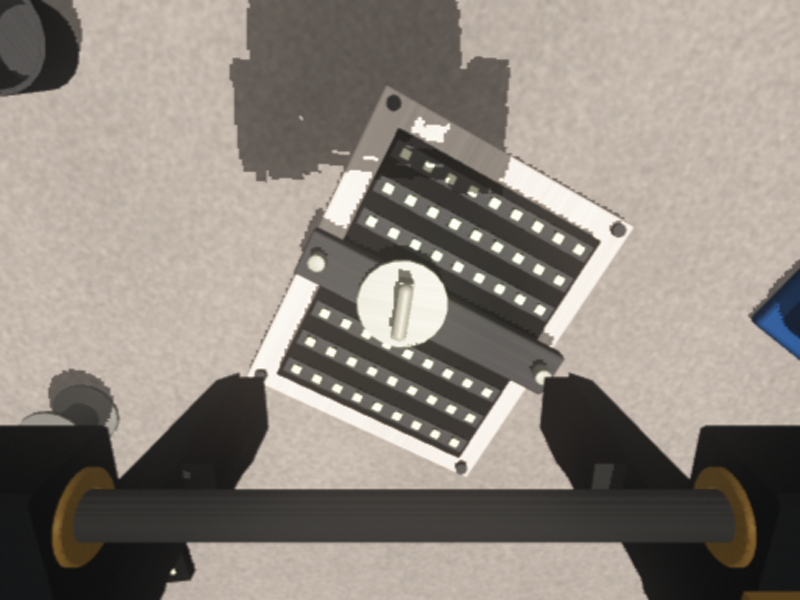

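View pics/w_drv.png

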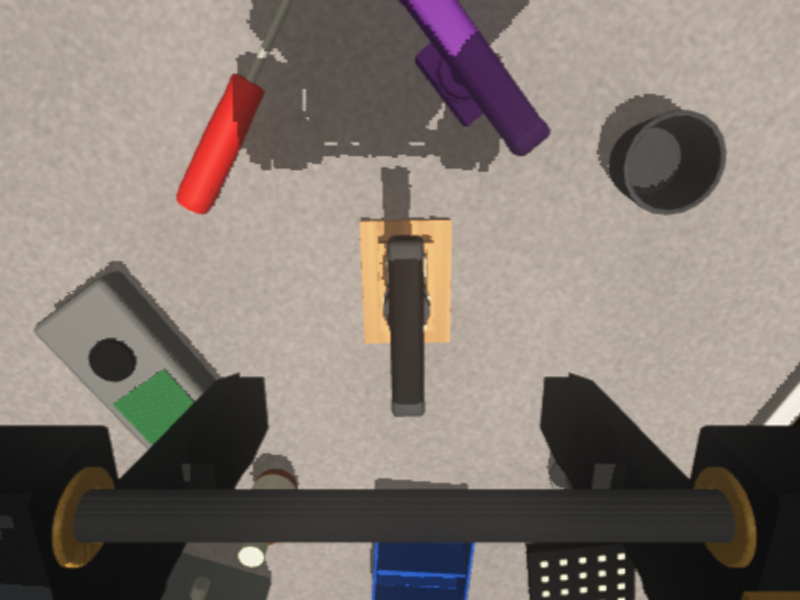

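```bash
python3 - <<'E'
from h import *
p,_=wrist(); k=1.5625
C=np.load("drvC.npy"); print(C[:3,3])
for uv,z in [((405,239),96),((405,239),118),((406,257),118),((408,403),118),((408,415),118),((408,415),107)]:
    print(uv,z,atz(p,C,(uv[0]/k,uv[1]/k),z))
print(proj(p,C,[427,-253,96])*k,proj(p,C,[427,-253,118])*k,)
# stand corners z18
for uv in [(360,218),(451,218),(450,342),(364,342)]: print("stand",atz(p,C,(uv[0]/k,uv[1]/k),18 ))
C=np.load("nutC.npy")
print("flange ctr",atz(p,C,(402/k,304/k),46))
for uv in [(357,304),(447,302),(403,261),(402,347)]: print(atz(p,C,(uv[0]/k,uv[1]/k),46))
print("wing", atz(p,C,(404/k,284/k),64),atz(p,C,(399.5/k,338/k),64))
E
python3 - <<'E'
import cv2
for n,b in (("w_drv",(340,210,480,430)),("w_nut",(340,240,470,370))):
    im=cv2.imread(f"pics/{n}.png")[b[1]:b[3],b[0]:b[2]]
    cv2.imwrite(f"pics/{n}_c.png",cv2.resize(im,None,fx=590/im.shape[0],fy=590/im.shape[0],interpolation=cv2.INTER_CUBIC))
E
```

```text
[ 374.16535366 -260.55977728  396.73058389]
(405, 239) 96 [ 431.34291758 -255.90701554   96.        ]
(405, 239) 118 [ 427.1600826  -256.24738916  118.        ]
(406, 257) 118 [ 437.19464116 -254.96874136  118.        ]
(408, 403) 118 [ 527.90039229 -247.16629619  118.        ]
(408, 415) 118 [ 536.16801363 -246.55667677  118.        ]
(408, 415) 107 [ 542.56138904 -246.00404956  107.        ]
[410.43910762 232.08060719] [410.91511419 239.12775587]
stand [ 432.93276495 -288.91439381   18.        ]
stand [ 428.17237649 -221.99988104   18.        ]
stand [ 526.2814143  -212.99891732   18.        ]
stand [ 531.16204589 -281.34028082   18.        ]
flange ctr [525.98597117 171.55378727  46.        ]
[528.14891113 141.07011171  46.        ]
[522.40343547 201.89343159  46.        ]
[496.12189088 170.13477555  46.        ]
[557.47775791 173.74885295  46.        ]
wing [506.74524995 171.55285942  64.        ] [543.66223407 171.21024998  64.        ]
```

View pics/w_drv_c.png

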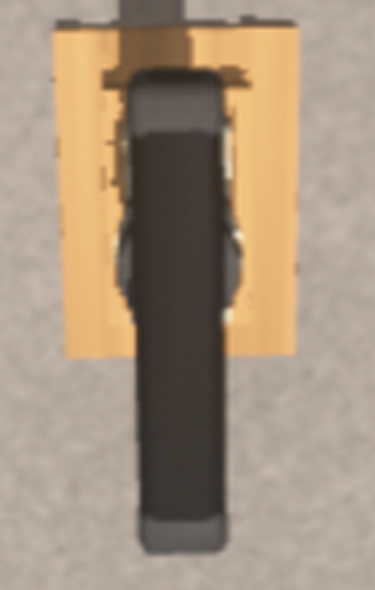

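View pics/w_nut_c.png

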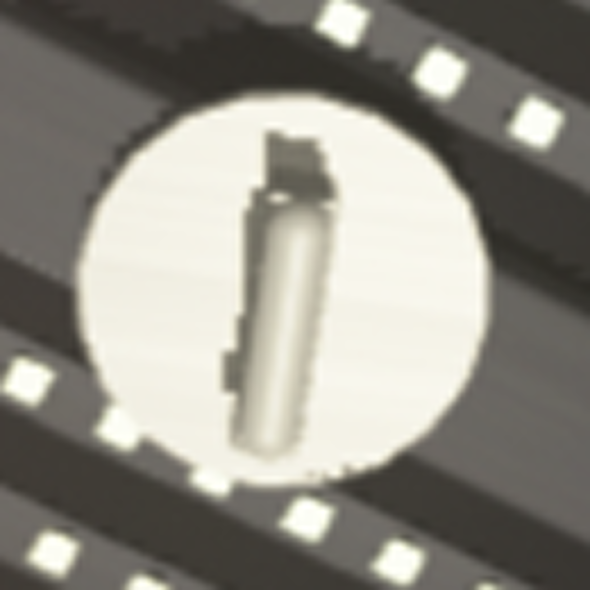

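```bash
python3 - <<'E'
from h import *
th=0.086; g=[480.5,-251.3]
env.reach([*g,190],down(np.pi/2+th)); print(get_t(),get_tool_pos())
p,C=wrist(); save(p,"w_pre.png"); print(proj(p,C,[480.5,-251.3,118])*1.5625,proj(p,C,[480.5+55*np.cos(th),-251.3+55*np.sin(th),118])*1.5625,proj(p,C,[480.5-55*np.cos(th),-251.3-55*np.sin(th),118])*1.5625)
E
```

```text
5.3083 [ 480.40727389 -250.9864628   190.14195122]
[402.24784477 325.50719328] [402.17874412 431.12461725] [402.32777132 203.34285249]
```

View pics/w_pre.png

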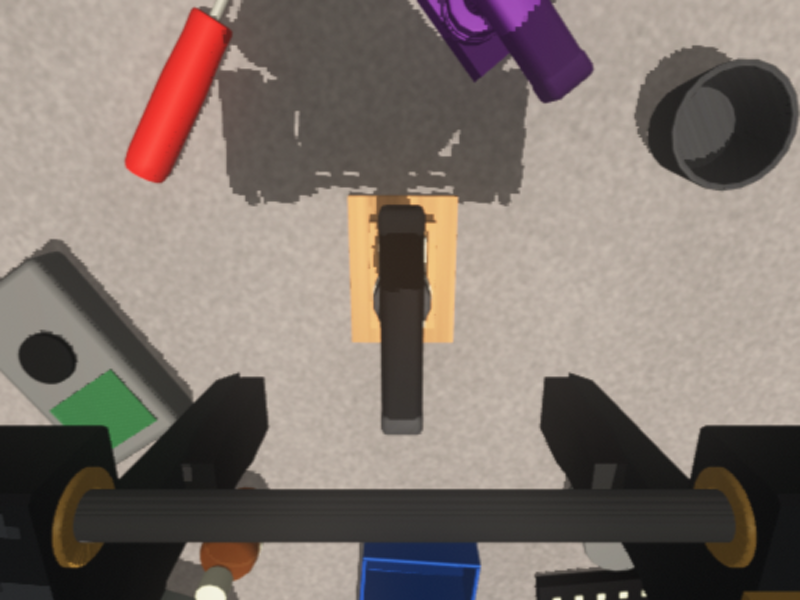

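The bar runs from (402,206) to (402,434), parallel to the tool and centred. That is about 1 mm further out than I predicted, so I'll correct x, descend and grip.

```bash
python3 - <<'E'
from h import *
th=0.086; g=[481.7,-251.3]
env.servo_line([*g,88.3],down(np.pi/2+th),vel=100); print(get_t(),get_tool_pos(),get_force(),get_torque())
env.grab(); print(get_t(),get_grip_width()*88,get_force(),get_torque())
env.servo_line([*g,125],vel=80); env.dwell(0.2); print(get_t(),get_tool_pos(),get_grip_width()*88,get_force(),get_torque())
p=eyes.capture("scene"); save(p,"s_lift.png",(170,140,250,200)); p,C=wrist(); save(p,"w_lift.png")
E
```

```text
6.525 [ 481.96435101 -251.52947093   88.92234512] [0.56979319 0.85739436 0.42517128] [ 0.00238796 -0.03316788  0.00067427]
7.5667 19.641587222983173 [ 0.43815497 -0.34536599 -0.03324469] [0.00086036 0.03283714 0.01553125]
8.375 [ 481.49435457 -251.15146615  124.47024281] 19.73203241134704 [-0.19047157 -0.32653218 -2.61589457] [ 0.02110303  0.01239838 -0.02428504]
```

View pics/s_lift.png

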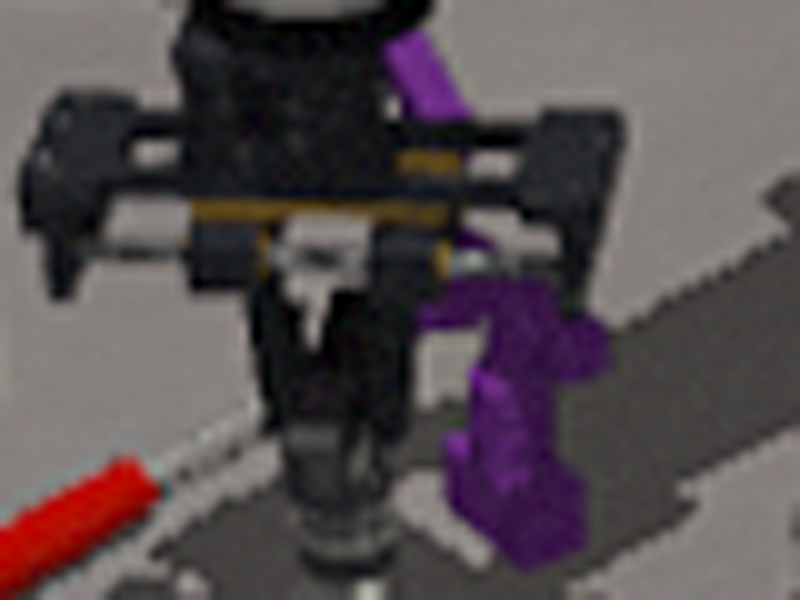

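View pics/w_lift.png

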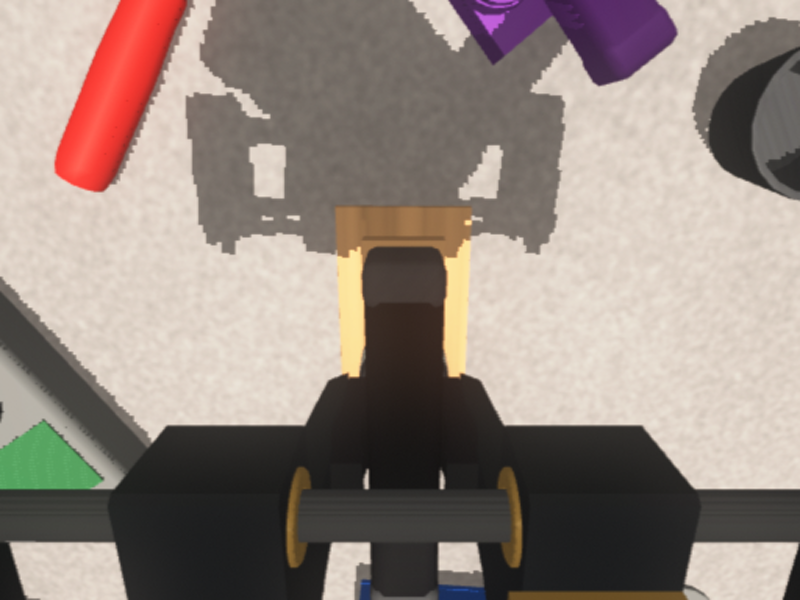

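```bash
python3 - <<'E'
from h import *
env.servo_line([481.7,-251.3,215],vel=150)
yaw=np.pi/2-0.046
print(env.inverse_kinematics([525,110,205],down(yaw)))
for i,(dx,dy) in enumerate([(-15,-65),(-15,65)]):
    env.reach([526+dx,171.5+dy,205],down(yaw)); env.dwell(0.1)
    p,C=wrist(); save(p,f"n{i}.png"); np.save(f"n{i}C.npy",C)
    c=proj(p,C,[526,171.5,56]); b=[int(c[0]-40),int(c[1]-30),int(c[0]+40),int(c[1]+30)];print(b)
    save(p,f"n{i}c.png",b)
    print(get_t(),get_tool_pos(),get_grip_width()*88)
E
```

```text
[-1.20154134e-02  3.65680164e-01  1.51485558e+00 -4.44089210e-16
  1.26105691e+00 -1.53681174e+00]
[288, 161, 368, 221]
10.725 [511.24889835 105.59498523 204.94828412] 19.416484083537426
[151, 167, 231, 227]
11.4583 [511.32914443 235.43340322 205.03172801] 19.546124515678255
```

View pics/n0.png

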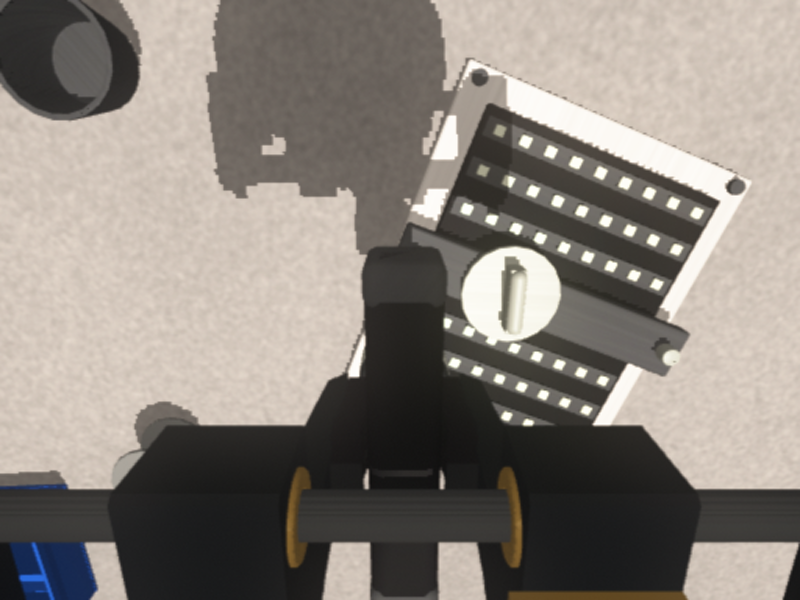

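View pics/n0c.png

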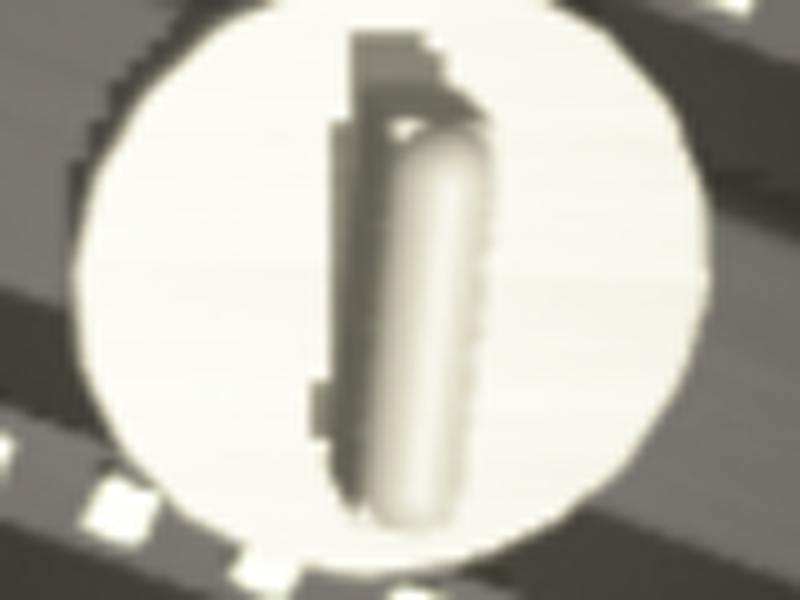

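View pics/n1c.png

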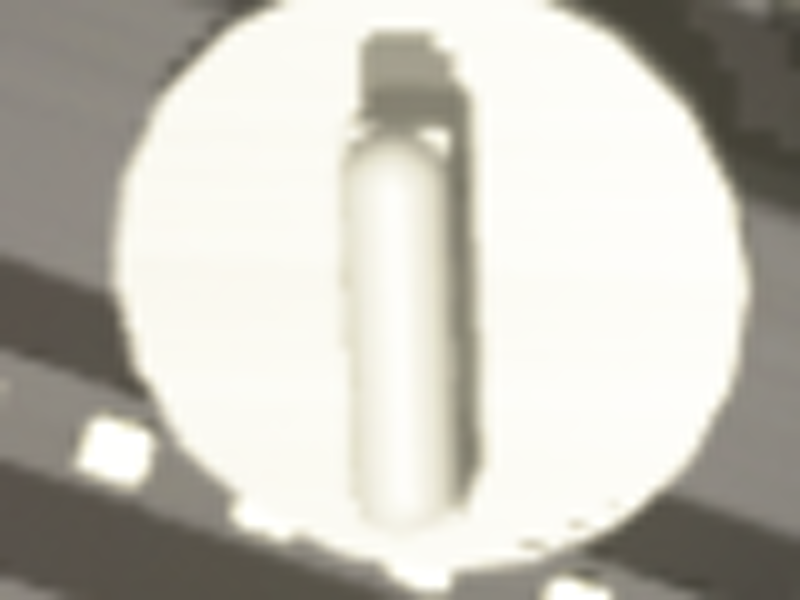

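```bash
python3 - <<'E'
from h import *
from scipy.optimize import minimize
from scipy.ndimage import map_coordinates
p,_=wrist()
obs={0:((288,161),[(448,130),(448,165),(415,490),(412,530)]),1:((151,167),[(396,135),(396,165),(404,490),(404,530)])}
t=np.linspace(0,2*np.pi,180)
for i in (0,1):
    C=np.load(f"n{i}C.npy"); im=cv2.cvtColor(cv2.resize(cv2.imread(f"pics/n{i}.png"),(512,384),interpolation=cv2.INTER_AREA),cv2.COLOR_BGR2GRAY).astype(float)
    im=cv2.GaussianBlur(im,(0,0),0.7)
    def val(c,r):
        P=np.array([proj(p,C,[c[0]+r*np.cos(a),c[1]+r*np.sin(a),46]) for a in t]); return map_coordinates(im,[P[:,1],P[:,0]],order=1)
    f=lambda c:-np.mean(np.clip(val(c,30)-val(c,32),0,100))
    s=min((minimize(f,[x,y],method="Nelder-Mead") for x in (524,526,528) for y in (169.5,171.5,173.5)),key=lambda s:s.fun); print("flange",s.x,s.fun)
    o,w=obs[i]; W=[atz(p,C,(o[0]+u/10,o[1]+v/10),65.5)[:2] for u,v in w]; print(np.round(W,2), "mid",(W[1]+W[2])/2,(W[0]+W[3])/2,"ang",np.arctan2(*(W[2]-W[1])[::-1]))
E
```

```text
flange [525.84764201 171.54316067] -88.53289626955944
[[506.65 172.8 ]
 [509.92 172.87]
 [541.16 170.54]
 [545.15 170.34]] mid [525.53623313 171.7058713 ] [525.90135893 171.56821192] ang -0.07468218526492572
flange [526.66123739 171.28755024] -82.62582566482442
[[506.82 174.38]
 [509.63 174.07]
 [541.26 171.32]
 [545.3  170.87]] mid [525.44731839 172.69308197] [526.0565328  172.62705164] ang -0.08685171871387629
```

```bash
python3 - <<'E'
from h import *
yaw=np.pi/2-0.077
env.reach([526.1,171.3,190],down(yaw)); env.servo_line([526.1,171.3,156],down(yaw),vel=80); env.dwell(0.2)
print(get_t(),get_tool_pos(),get_force(),get_torque(),get_joints()[5])
p=eyes.capture("scene"); save(p,"s_pre.png",(290,170,370,230)); 
p=eyes.capture("top"); save(p,"t_pre.png",(150,130,230,190)); 
p,C=wrist(); save(p,"w_pre2.png")
E
```

```text
12.6583 [526.31549956 171.38503856 156.51696488] [ 0.53055579 -0.06614098 -3.20837931] [0.00134679 0.02169621 0.0467545 ] -1.3907743674900814
```

View pics/s_pre.png

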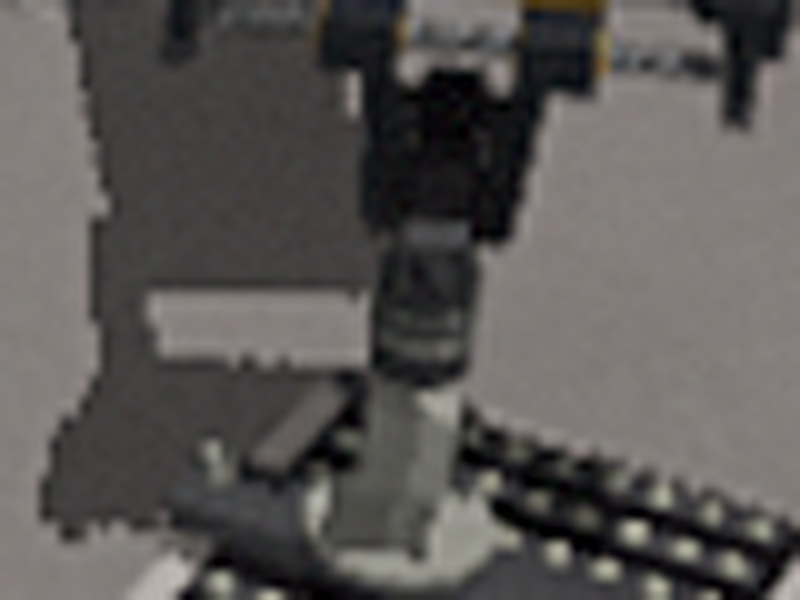

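View pics/w_pre2.png

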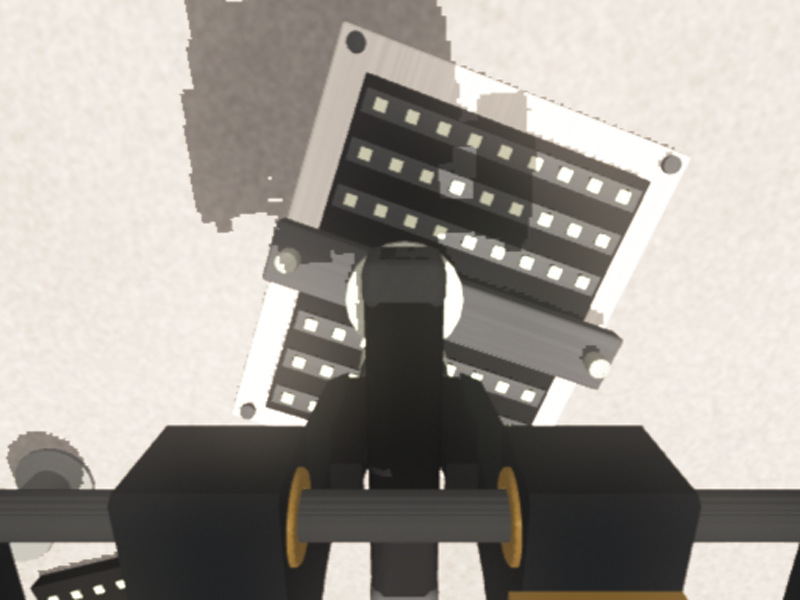

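The flange spans columns 345–464 in the wrist view and the bar spans 363–446, so both are centred on about 404.5. I'll lower it with force checks.

```bash
python3 - <<'E'
from h import *
yaw=np.pi/2-0.077
z=156
f0=get_force()
while z>127:
    z-=2 if z>130 else 1
    env.servo_line([526.1,171.3,z],down(yaw),vel=60)
    f=get_force(); tp=get_tool_pos(); tq=get_torque()
    print(z,np.round(tp,1),np.round(f-f0,1),np.round(tq,2))
    if np.linalg.norm(f-f0)>8: break
print(get_t())
E
```

```text
154 [526.  171.3 153.8] [-0.7 -0.4  0.2] [0.01 0.01 0.04]
152 [526.  171.3 151.8] [-0.9  0.9  0.6] [0.02 0.02 0.06]
150 [526.  171.3 149.9] [-1.6  0.2  0.9] [-0.01 -0.01  0.01]
148 [526.1 171.3 147.9] [-1.3  0.3  0.1] [-0.04  0.04 -0.04]
146 [526.  171.3 145.8] [-0.9 -0.8  0.5] [0.03 0.02 0.04]
144 [526.1 171.3 143.9] [-1.2 -0.2 -0.4] [-0.03  0.04 -0.05]
142 [526.  171.3 141.9] [-1.   0.2 -0.3] [0.05 0.06 0.03]
140 [526.  171.3 139.9] [-0.1  0.3 -0. ] [0.01 0.   0.  ]
138 [526.  171.3 137.9] [-1.1  0.8  0.7] [ 0.06  0.03 -0.05]
136 [526.  171.3 135.9] [-0.5  1.7 -0. ] [ 0.   -0.03 -0.03]
134 [526.  171.3 133.9] [-0.9  0.3 -1.3] [0.04 0.02 0.02]
132 [526.1 171.3 131.9] [-1.8 -0.9 -0. ] [0.08 0.05 0.01]
130 [526.  171.3 129.9] [-1.3  0.4  0.5] [ 0.07 -0.01  0.02]
129 [526.1 171.3 128.9] [0.2 0.4 0.8] [0.05 0.01 0.01]
128 [526.1 171.3 127.9] [-1.2  0.4  0.2] [ 0.02 -0.06 -0.01]
127 [526.3 171.3 127.3] [-1.  -0.1  3.8] [-0.05  0.07 -0.04]
16.8083
```

Seated: the flange took the weight at TCP z of about 127.3 with no side force, so the socket is fully down.

Torque at the click is 1.0 Nm. A 30 N grip on 18 mm pads could slip below that and look like the click. So I'll open the fingers and turn the bar with the two open fingers as a pure couple, which can't slip.

```bash
python3 - <<'E'
from h import *
env.ungrasp(); env.dwell(0.15); print(get_t(),get_grip_width(),get_tool_pos())
env.servo_line([526.1,171.3,129],vel=60)
p,C=wrist(); save(p,"w_open.png")
q=np.array(env.inverse_kinematics([526.1,171.3,129],down(np.pi/2-0.077))); print(q,get_joints())
q[5]+=0.9; t=get_t(); env.goto_joints(q); print("dt",get_t()-t,get_joints(),get_tool_pos())
def avg(n):
    T=[];
    for _ in range(n): T.append(np.r_[get_torque(),get_force()]); env.dwell(0.02)
    return np.array(T)
T=avg(10); print(T.mean(0),T.std(0)); a=[get_torque()[2] for _ in range(4)]; print(a,get_t())
np.save("q0.npy",q)
p,C=wrist(); save(p,"w_rot.png")
E
```

```text
18.05 1.0014077035736657 [526.10446448 171.31766271 127.01210529]
[ 0.10299927  0.48161614  1.55504752  0.          1.104929   -1.39079706] [ 1.03035046e-01  4.81529822e-01  1.55500038e+00  2.74910953e-05
  1.10491892e+00 -1.39079392e+00]
dt 0.866699999999998 [ 1.03007394e-01  4.81610391e-01  1.55505607e+00 -2.92728741e-05
  1.10489652e+00 -4.92571583e-01] [526.10377212 171.29829057 129.00022198]
[-0.05053612  0.0150061  -0.01348863 -0.27772997 -0.2494521   0.21168633] [0.03294641 0.03382505 0.01361067 0.70718137 0.40262264 0.60043116]
[np.float64(-0.00020117865089239466), np.float64(-0.00020117865089239466), np.float64(-0.00020117865089239466), np.float64(-0.00020117865089239466)] 19.3833
```

View pics/w_open.png

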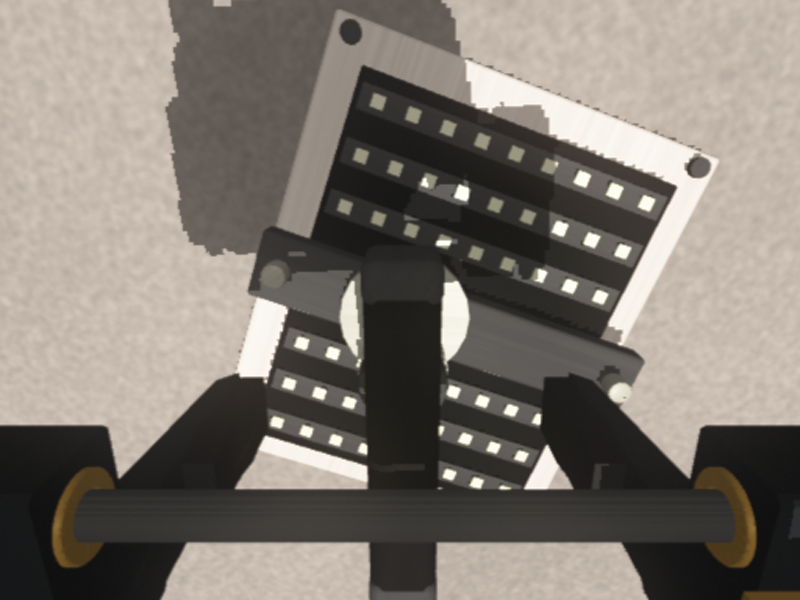

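View pics/w_rot.png

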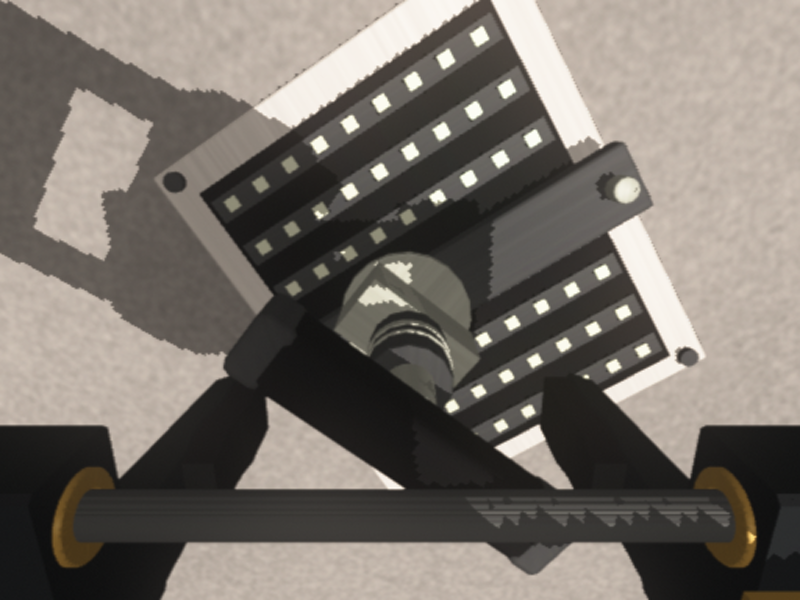

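```bash
cat > turn.py <<'E'
from h import *
import json,os
LOG="log.json"
def run(step,n,stop,maxd):
    L=json.load(open(LOG)) if os.path.exists(LOG) else []
    q=np.load("q0.npy"); s=q[5]
    while q[5]-s<maxd:
        q[5]+=step; env.goto_joints(q)
        T=[]
        for _ in range(n): env.dwell(0.017); T.append(np.r_[get_torque(),get_force()])
        T=np.mean(T,0); L.append([q[5],get_joints()[5],*T])
        print(round(q[5],3),round(L[-1][1],4),"tz",round(T[2],3),"txy",np.round(T[:2],2),"f",np.round(T[3:],1),round(get_t(),2))
        np.save("q0.npy",q); json.dump(L,open(LOG,"w"))
        if stop(np.array(L)): print("STOP"); break
E
python3 - <<'E'
from turn import *
run(0.04,2,lambda L:abs(L[-1,4])>0.15,0.6)
E
```

```text
-0.451 -0.4521 tz 0.025 txy [-0.05  0.05] f [-0.1 -0.2  0.5] 19.72
-0.411 -0.4125 tz -0.009 txy [-0.04  0.02] f [0.5 0.6 0.4] 20.0
-0.371 -0.3726 tz -0.026 txy [-0.09  0.03] f [-0.5 -0.2 -0. ] 20.28
-0.331 -0.3326 tz -0.028 txy [-0.05  0.04] f [-0.4  0.  -0. ] 20.57
-0.291 -0.2926 tz 0.001 txy [-0.07  0.04] f [ 0.4 -0.   0. ] 20.85
-0.251 -0.2526 tz 0.018 txy [-0.08  0.09] f [ 0.3 -0.7 -0.2] 21.13
-0.211 -0.2126 tz -0.046 txy [-0.09  0.06] f [ 0. -0.  0.] 21.42
-0.171 -0.1726 tz -0.012 txy [-0.07  0.05] f [0.2 0.2 0.2] 21.7
-0.131 -0.1326 tz 0.109 txy [-0.01  0.06] f [ 0.1  1.1 -0. ] 21.98
-0.091 -0.0929 tz 0.359 txy [0.04 0.08] f [-0.3  1.1  0.2] 22.27
STOP
```

```bash
python3 - <<'E'
from turn import *
run(0.02,3,lambda L:L[-1,4]>0.9,0.3)
E
```

```text
-0.071 -0.0718 tz 0.509 txy [0.04 0.09] f [-0.6  0.8  0.4] 22.57
-0.051 -0.0513 tz 0.518 txy [0.09 0.08] f [-0.2  0.5  0.5] 22.87
-0.031 -0.0312 tz 0.529 txy [0.11 0.11] f [-0.5  1.   0.1] 23.17
-0.011 -0.0112 tz 0.505 txy [0.12 0.11] f [-0.3  1.2  0.4] 23.47
0.009 0.0088 tz 0.491 txy [0.1  0.13] f [-0.3  1.3  0.3] 23.77
0.029 0.0288 tz 0.526 txy [0.11 0.12] f [-0.1  1.1  0.6] 24.07
0.049 0.0488 tz 0.551 txy [0.13 0.14] f [-0.2  1.1  0.9] 24.37
0.069 0.0688 tz 0.569 txy [0.12 0.11] f [-1.   1.4  1.2] 24.67
0.089 0.0888 tz 0.571 txy [0.14 0.12] f [-0.4  1.5  0.5] 24.97
0.109 0.1088 tz 0.607 txy [0.13 0.15] f [-0.3  1.6  1.2] 25.27
0.129 0.1288 tz 0.581 txy [0.13 0.13] f [0.1 1.3 0.7] 25.57
0.149 0.1488 tz 0.625 txy [0.17 0.17] f [-0.6  2.1  0.5] 25.87
0.169 0.1688 tz 0.624 txy [0.21 0.18] f [-0.3  1.7  1.4] 26.17
0.189 0.1888 tz 0.614 txy [0.19 0.17] f [-0.5  2.   1. ] 26.47
0.209 0.2088 tz 0.667 txy [0.24 0.18] f [-0.7  1.7  0.9] 26.77
```

```bash
python3 - <<'E'
from turn import *
p,C=wrist(); save(p,"w_turn0.png")
run(0.02,3,lambda L:L[-1,4]>0.88,0.4)
E
```

```text
0.229 0.2288 tz 0.663 txy [0.24 0.21] f [-0.3  1.1  0.9] 27.12
0.249 0.2488 tz 0.681 txy [0.23 0.18] f [-0.5  2.4  1.4] 27.42
0.269 0.2688 tz 0.67 txy [0.28 0.17] f [-0.9  2.1  1.4] 27.72
0.289 0.2888 tz 0.658 txy [0.29 0.22] f [-0.7  2.   0.5] 28.02
0.309 0.3088 tz 0.683 txy [0.29 0.23] f [-1.1  2.   1.6] 28.32
0.329 0.3288 tz 0.701 txy [0.32 0.27] f [-0.5  2.6  1.6] 28.62
0.349 0.3489 tz 0.705 txy [0.35 0.23] f [-0.8  2.5  1.9] 28.92
0.369 0.3688 tz 0.694 txy [0.35 0.25] f [-0.9  2.2  1.7] 29.22
0.389 0.3888 tz 0.724 txy [0.38 0.29] f [-0.8  2.5  1. ] 29.52
0.409 0.4088 tz 0.733 txy [0.4  0.27] f [-1.2  2.6  1.4] 29.82
0.429 0.4288 tz 0.761 txy [0.42 0.29] f [-1.1  2.8  1.9] 30.12
0.449 0.4488 tz 0.767 txy [0.45 0.3 ] f [-0.6  3.   1.5] 30.42
0.469 0.4688 tz 0.783 txy [0.44 0.32] f [-1.   2.8  1.2] 30.72
0.489 0.4888 tz 0.793 txy [0.5  0.33] f [-1.1  3.4  2.1] 31.02
0.509 0.5088 tz 0.817 txy [0.53 0.33] f [-0.8  3.4  1.9] 31.32
0.529 0.5288 tz 0.815 txy [0.57 0.35] f [-0.7  3.5  1.2] 31.62
0.549 0.5486 tz 0.955 txy [0.59 0.36] f [-1.5  3.9  2. ] 31.92
STOP
```

View pics/w_turn0.png

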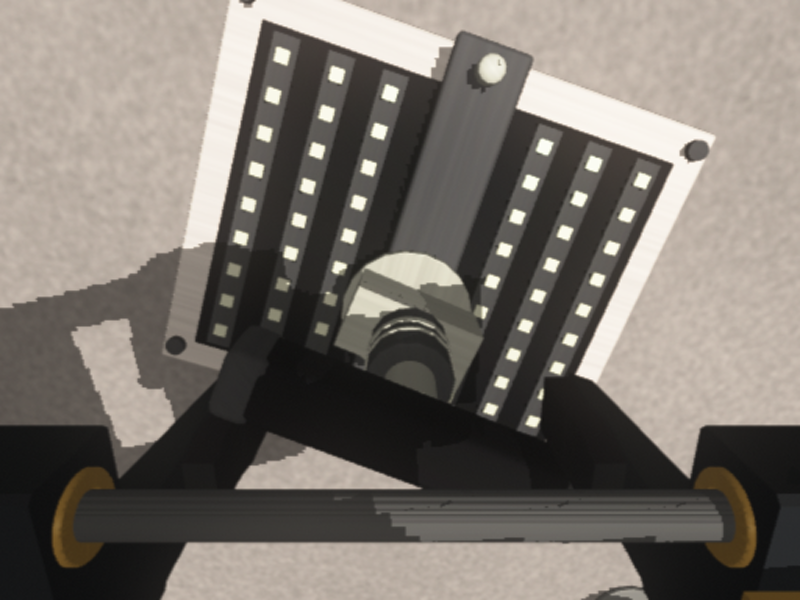

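The torque jumped from 0.815 to 0.955 Nm within 0.02 rad, which is the elastic slope, so the nut has stopped turning and the click is close. I'll use smaller steps and watch for the level at 1.0.

```bash
python3 - <<'E'
from turn import *
p,C=wrist(); save(p,"w_turn1.png",(130,150,350,315))
run(0.01,4,lambda L:L[-1,4]>1.15 or np.all(L[-4:,4]>0.965),0.06)
p,C=wrist(); save(p,"w_turn2.png",(130,150,350,315))
E
```

```text
0.559 0.5591 tz 1.01 txy [0.62 0.39] f [-1.3  3.6  1.9] 32.28
0.569 0.5691 tz 1.033 txy [0.67 0.4 ] f [-0.5  3.9  2.1] 32.6
0.579 0.5792 tz 1.042 txy [0.64 0.41] f [-0.7  4.1  2.1] 32.92
0.589 0.5892 tz 1.004 txy [0.66 0.38] f [-0.9  4.5  1.5] 33.23
STOP
```

View pics/w_turn1.png

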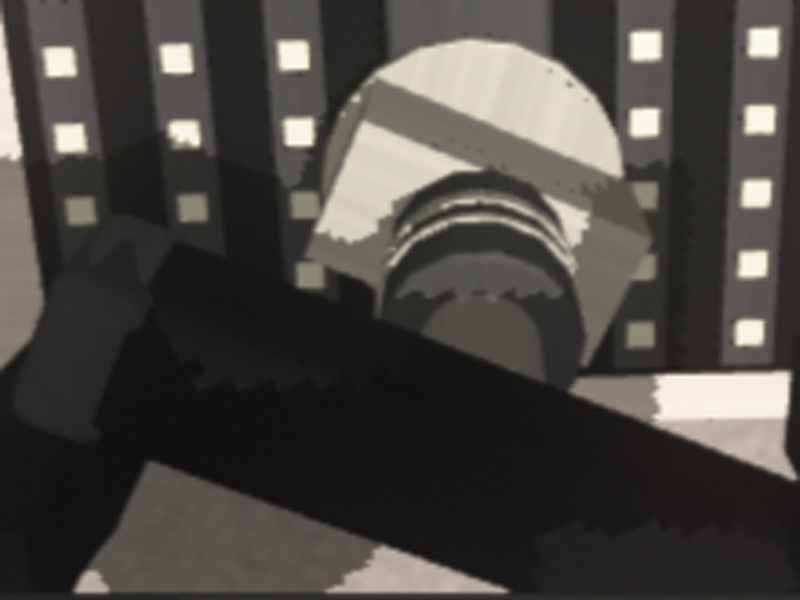

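View pics/w_turn2.png

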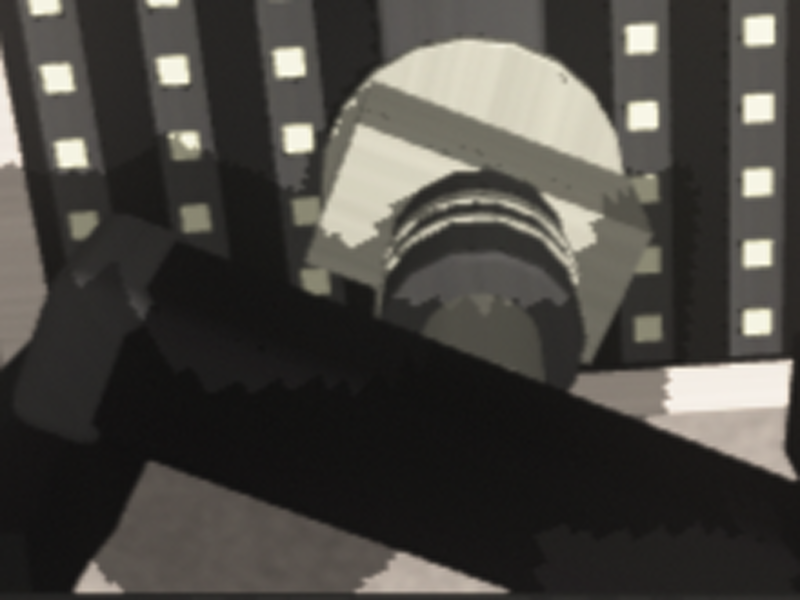

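```bash
python3 - <<'E'
import cv2,numpy as np
a=cv2.imread("pics/w_turn1.png",0);b=cv2.imread("pics/w_turn2.png",0)
f=cv2.imread("pics/w_turn0.png",0);c=f[int(150*1.5625):int(315*1.5625),int(130*1.5625):int(350*1.5625)];c=cv2.resize(c,(800,600),interpolation=cv2.INTER_CUBIC)
pts=np.float32([[375,78],[640,180],[652,240],[303,258],[590,360],[100,435],[178,245],[450,340],[293,55],[645,45],[760,120]])
for n,x,y in (("0->1",c,a),("1->2",a,b)):
    q,st,e=cv2.calcOpticalFlowPyrLK(x,y,pts.reshape(-1,1,2),None,winSize=(45,45),maxLevel=3)
    print(n); print(np.round(np.c_[pts,q[:,0]-pts,st],1))
E
```

```text
0->1
[[ 3.75e+02  7.80e+01 -3.20e+00 -1.90e+00  1.00e+00]
 [ 6.40e+02  1.80e+02 -3.70e+00  1.34e+01  1.00e+00]
 [ 6.52e+02  2.40e+02  8.20e+00 -5.15e+01  1.00e+00]
 [ 3.03e+02  2.58e+02 -1.64e+01  2.31e+01  1.00e+00]
 [ 5.90e+02  3.60e+02 -1.60e+00 -3.70e+00  1.00e+00]
 [ 1.00e+02  4.35e+02 -1.80e+00  4.00e-01  1.00e+00]
 [ 1.78e+02  2.45e+02  3.63e+01  1.82e+01  1.00e+00]
 [ 4.50e+02  3.40e+02 -1.40e+00 -4.00e-01  1.00e+00]
 [ 2.93e+02  5.50e+01 -2.74e+01 -2.27e+01  1.00e+00]
 [ 6.45e+02  4.50e+01 -4.76e+01  4.70e+00  1.00e+00]
 [ 7.60e+02  1.20e+02 -2.45e+01 -2.34e+01  1.00e+00]]
1->2
[[ 3.75e+02  7.80e+01 -3.40e+00  2.60e+00  1.00e+00]
 [ 6.40e+02  1.80e+02  1.00e-01 -6.80e+00  1.00e+00]
 [ 6.52e+02  2.40e+02  2.10e+00 -6.50e+00  1.00e+00]
 [ 3.03e+02  2.58e+02  4.10e+00  5.60e+00  1.00e+00]
 [ 5.90e+02  3.60e+02  2.30e+00 -4.20e+00  1.00e+00]
 [ 1.00e+02  4.35e+02 -2.00e-01  0.00e+00  1.00e+00]
 [ 1.78e+02  2.45e+02 -3.30e+00  8.30e+00  1.00e+00]
 [ 4.50e+02  3.40e+02 -1.00e-01 -1.00e-01  1.00e+00]
 [ 2.93e+02  5.50e+01 -4.10e+00  7.10e+00  1.00e+00]
 [ 6.45e+02  4.50e+01 -4.60e+00 -7.20e+00  1.00e+00]
 [ 7.60e+02  1.20e+02 -1.40e+00 -1.13e+01  1.00e+00]]
```

The moment is level at about 1.0–1.04 Nm over 0.03 rad of handle travel. Tracking the image shows the socket lagging the handle by about 0.035 rad, with the handle fixed to the fingers. It has clicked, so I'm stopping here, backing off and lifting away.

```bash
python3 - <<'E'
from h import *
q=np.load("q0.npy")
for d in (0.02,0.05,0.08): 
    q[5]-=d; env.goto_joints(q); print(round(q[5],3),np.round(get_torque(),3),np.round(get_force(),1))
q[5]-=0.5; env.goto_joints(q); env.dwell(0.2)
print(get_t(),np.round(get_torque(),3),np.round(get_force(),1))
p,C=wrist(); save(p,"w_rel.png")
tp=get_tool_pos(); print(tp)
env.servo_line([526.1,171.3,185],vel=60); env.servo_line([526.1,171.3,260],vel=120)
env.reach([440,171.3,270],down(np.pi/2-0.077)); env.dwell(0.2)
print(get_t(),get_tool_pos(),get_force(),get_torque())
p,C=wrist(); save(p,"w_end.png"); np.save("endC.npy",C)
p=eyes.capture("scene"); save(p,"s_end.png"); save(p,"s_endc.png",(290,170,370,230))
E
```

```text
0.569 [0.706 0.376 1.063] [-0.9  4.3  1.8]
0.519 [0.101 0.031 0.056] [0.2 1.5 0.6]
0.439 [-0.067  0.043 -0.038] [-0.8 -0.1  0.7]
34.7833 [-0.111  0.051 -0.009] [ 0.3  0.2 -0.4]
[526.10833465 171.27372213 128.99673601]
38.0833 [440.10537022 171.29154556 269.84536653] [ 0.57286876 -0.08364027  0.23358928] [ 0.01100753 -0.01760893 -0.01624264]
```

View pics/w_rel.png

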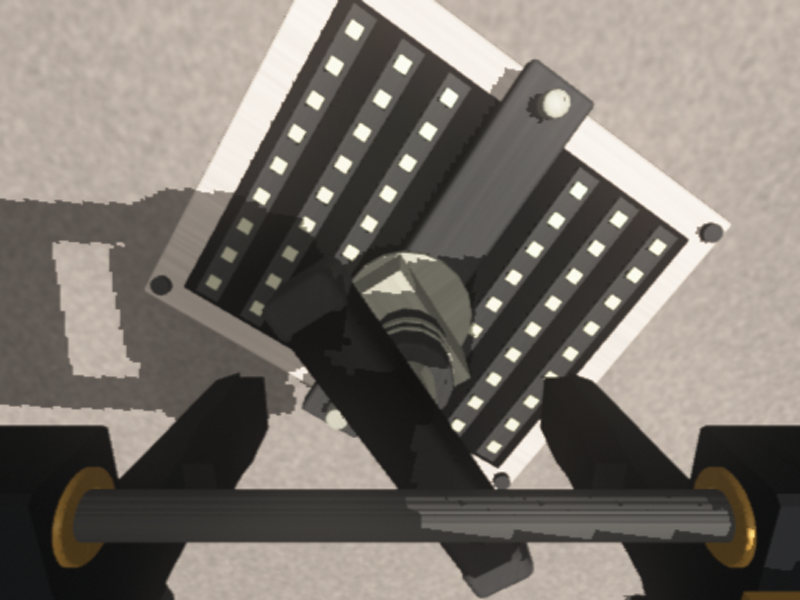

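View pics/w_end.png

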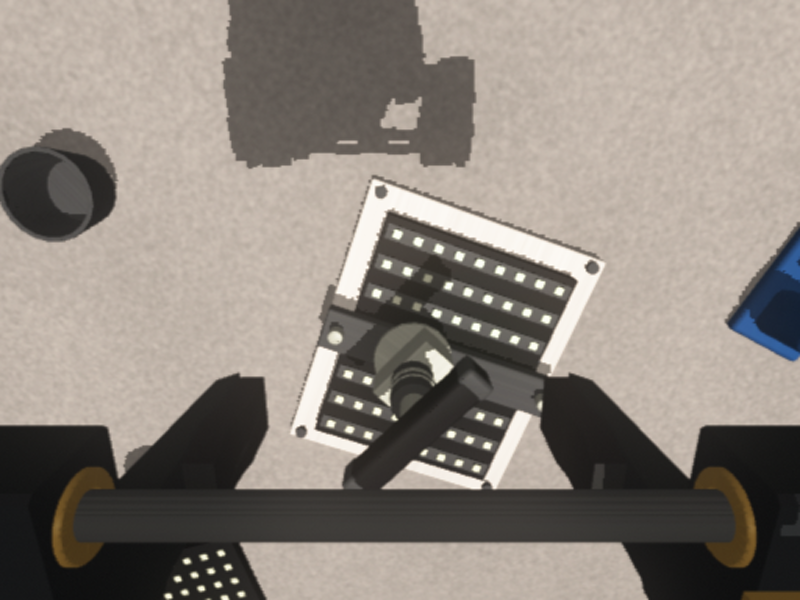

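View pics/s_endc.png

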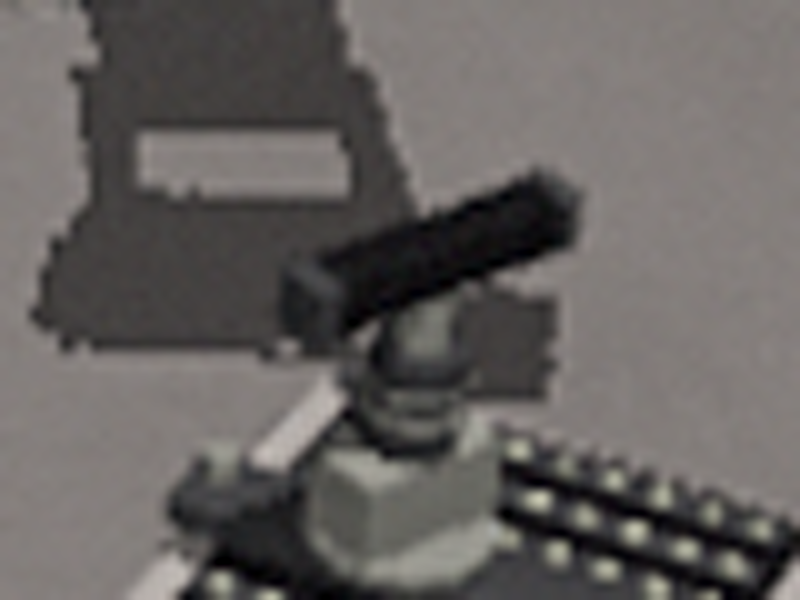

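View pics/s_end.png

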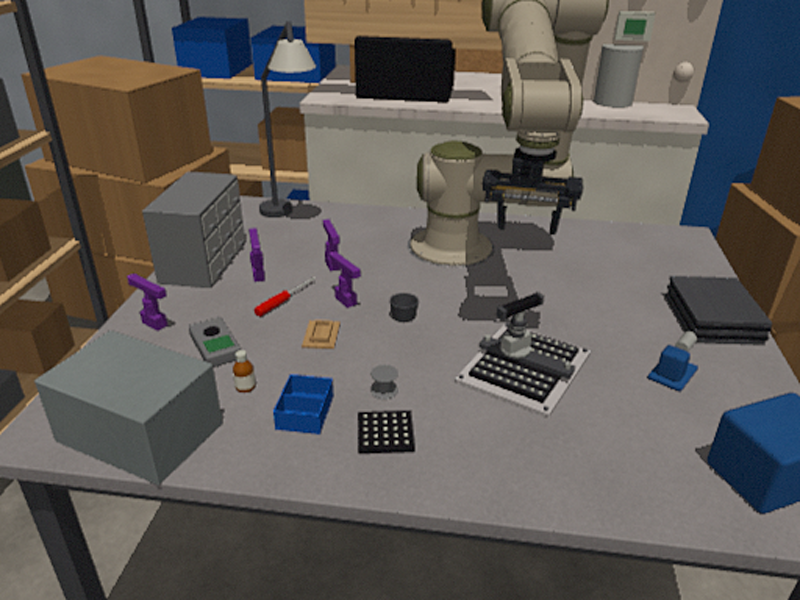

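```bash
python3 - <<'E'
from h import *
a=eyes.capture("top");A=cam(a); save(a,"t_end.png",(150,130,230,190))
print(proj(a,A,[526,171.4,157]),proj(a,A,[526,171.4,46]))
p=eyes.capture("scene");B=cam(p); print("scene",proj(p,B,[526,171.4,157]),proj(p,B,[526,171.4,46]),"crop o 290,170")
print([(d["position"],d["conf"]) for d in models.landmark_of(a,"driver_grip")][:6])
E
```

```text
[186.87531469 171.02750045] [193.22840826 175.24736053]
scene [332.91019346 192.16720574] [329.25963058 221.50656774] crop o 290,170
[([431.0, 183.7], 0.94), ([384.5, 262.7], 0.81), ([190.4, 168.8], 0.66), ([304.6, 232.4], 0.65), ([329.1, 284.8], 0.64)]
```

View pics/t_end.png

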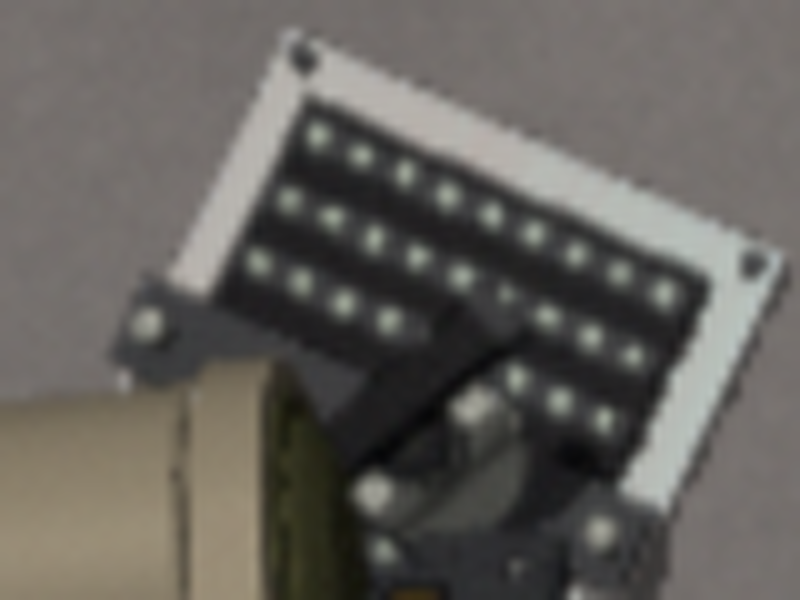

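```bash
python3 - <<'E'
from h import *
print(get_t(),get_dq().round(4) if hasattr(get_dq(),'round') else get_dq()); print(env.hand_in(),get_t())
E
```

```text
38.3333 [-0.0009 -0.0006 -0.0001  0.0017 -0.0017  0.0016]
the job is handed in; nothing more can be done
the job is handed in; nothing more can be done
```

I took the black driver out of its stand, set it over the winged nut and turned it clockwise to the click. I then let go and handed the job in at about 38 s. No verdict was reported.

- **Seating:** the socket went down with no side force and met the flange at the expected height, so it is fully down.
- **Turning method:** I opened the fingers and turned the bar with both of them as a couple. A 30 N grip could have slipped below 1.0 Nm and looked like the click.
- **The click:** torque crept from about 0.51 to 0.82 Nm, then jumped to 1.0 Nm and stayed level (1.00–1.04 Nm). Image tracking showed the handle about 0.035 rad past the socket. I stopped there, above the 0.02 rad needed and well below 0.22 rad.
- **Final state:** the scene camera shows the driver standing upright to within about 0.03 rad, with its socket on the flange. The arm is clear, the reading is near zero force, and the bystanders look unmoved in the scene picture.

Two checks fell short:
- The arm hid the driver from the top camera at the end, so uprightness rests on the scene view only.
- During the turn the side force rose to about 4 N, probably because the gripper was slightly off the nut's axis. It went away on release.

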